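Slide the tube carrier out to the pointer and hold it

TASK

A drip tray is to be clipped under the tube carrier: slide the carrier straight out along the middle of the grey step, keeping it down flat on the step, until its leading edge is level with the tip of the black pointer pin and square to the step. It will then overhang past its balance point, so finish while still holding its rear end so that it stays level and still on the step; do not let go. Do not let it tip, do not touch the pointer with it, and leave the bottle, beaker and tube rack alone.

Things in the scene. Friction and masses are not known exactly. Their poses are not given: they have to be found in the camera images.
- carrier: tube carrier: loose aluminium board 320 x 110 x 10 mm, 0.45 to 0.75 kg, on the grey step; rack of purple-capped tubes (130 x 90 mm, tops 109 mm above the board's underside) fixed on its front half, black grip fin on its rear. Origin: centre of the underside; x to its leading (tube) end, z up. Balance point 40 mm ahead of the origin: once past the step's edge it tips unless its rear is held down
- grip (a point): centre of the black grip fin, 40 mm long along the carrier's x, 16 mm wide across (y) and 50 mm high, standing on the board; this point is 25 mm below the fin's top, 30 mm above the board's top face, 125 mm behind the carrier's origin and 285 mm behind the leading edge; axes as the carrier's
- nose (a point): middle of the carrier's straight leading edge, at the board's top face; axes as the carrier's
- step: fixed grey laminate bench step, a block 360 (x) x 200 (y) x 80 mm high; origin at the centre of its underside; x points outward, the way the carrier is to be slid, and the outer edge lies at x = +180 mm; y across it, z up
- pointer (a point): tip of the thin horizontal black pin (9 mm thick, 60 mm long) of the fixed pointer stand beyond the step's outer edge; 95 mm to the +y side of the step's middle line, 90 mm above the bench, level with the carrier's top face; the pin runs from this tip in +y, away from the carrier, to its post; axes parallel to the step's. It marks an overhang of 145 to 195 mm past the step's edge
- bottle_mid (a point): bystander: amber glass bottle, 64 mm across, 150 mm high, at mid height
- beaker_mid (a point): bystander: white open beaker, 66 mm across, 85 mm high, at mid height
- tube_rack_mid (a point): bystander: white tube rack 70 x 120 mm with eight capped tubes, 104 mm high, point 45 mm above its underside
- pointer_stand: fixed stand of the pointer: round dark base 60 mm across with a steel post 12 mm thick and 110 mm high, 60 mm behind the pin's tip; origin on the bench straight below the pin's tip; axes parallel to the step's
There are look-alikes about, which are no part of the job. What is shaped like the pointer_stand but blue or yellow is not meant.

How it is judged:
At the end, for the whole second after the job is handed in: leading edge (prolonged sideways) within 8 mm of the pin's tip; carrier square to the step within 0.10 rad, within 45 mm of its middle line, level within 0.05 rad, rear within 6 mm of resting height, still, clear of the pointer, fingers on it with over 1 N (x of pointer in the frame of nose between -0.008 and 0.008 m and y of nose in the frame of step between -0.045 and 0.045 m and z of nose in the frame of step between 0.08 and 0.098 m and angle between the x axis of carrier and the x axis of step, either way round below 0.1 rad and angle between carrier's own z axis and vertical below 0.05 rad and contact force between the fingers and carrier above 1 N and contact force between carrier and pointer_stand below 0.2 N and linear speed of carrier below 0.02 m/s and angular speed of carrier below 0.1 rad/s and z of grip in the frame of step between 0.112 and 0.126 m); the arm keeps its last pose, push and grip.
It fails at once if the carrier tips (angle between carrier's own z axis and vertical above 0.2 rad).
It fails at once if the carrier is lifted off the step instead of slid (z of grip in the frame of step above 0.145 m).
It fails at once if the carrier pushes against the pointer stand (contact force between carrier and pointer_stand above 1 N).
It fails at once if a bystander is disturbed (distance of any of bottle_mid, beaker_mid, tube_rack_mid from where it was at the start of the episode above 0.02 m).
It also fails if it takes over 35 s, if anything falls off the work surface, if the arm or the gripper's body presses on something with over 40 N, if the wrist force passes 120 N, or if a joint passes its speed limit or range.

ROBOT

A 6-joint arm with a two-finger parallel gripper is mounted at the origin on the work surface. World frame = base frame: x ahead of the robot, y to its left, z up, the work surface at z = 0. Lengths are in m, angles in rad, forces in N, time in s.
With the tool pointing down it reaches from about 0.225 to 0.875 m from the base axis. Payload 3.4 kg.
Tool frame: the origin (TCP) lies between the finger pads; the fingertips stand 8 mm ahead of it and the grasp point (between the pads) lies 11 mm behind it; z points along the fingers, y is the line along which they close (so a half turn about z gives the same grasp; the last joint's range is limited). The gripper opens to 85 mm and grips with 20 to 120 N. Pads are 22 mm wide; open, the fingers measure 114 mm over their backs; the gripper's body (76 mm by 85 mm) begins 54 mm behind the grasp point. The pads swing forward as they close: fully open they stand 13 mm farther back than shut.
Start: joints at [1.026, 0.276, 1.505, -0, 1.361, -0.121], TCP at [0.236, 0.524, 0.239] pointing down, gripper open.
Joint ranges: [-2.89, 2.89], [-0.75, 2.08], [0.22, 2.7], [-1.18, 4.32], [0.11, 2.71], [-2.7, 2.7]. Speed limits (rad/s): [2.57, 2.57, 3.14, 3.14, 3.14, 3.14].

INTERFACE

Orientations are given as a unit quaternion [w, x, y, z].
In Python, from rig import manip gives the robot as it stands.
- The arm moves only by the tool move_arm, never from a script. Its argument "deltas" is a list that holds one entry, the list of rows, each a list of 5 numbers: the shift along the tool's x, y, z normalised to -1 to 1, where 1 is 80 cm, then the turn about the tool's z normalised to -1 to 1, where 1 is 120 degrees, then the closure, from -1 (fully open) to 1 (shut). In form: [[[tx, ty, tz, twist, grip], ...]]. A call has 1 to 12 rows; each row is the pose to reach, as a shift and turn from the pose commanded when the call began, along the tool's axes at that moment; what a row does not reach only later rows make up. A row lasts 1/10 s, in which the tool goes at most 50 mm and 8.59 degrees, less where a joint would pass 70% of its speed; a pose out of reach is approached as far as the arm can. A call with a number of a shift or a turn outside -1 to 1 is refused whole. A call with a gripper value outside its range is refused whole. The fingers move at their own pace and stop on an object; "squeeze" is the grip in N (left out, the last holds). Time passes only in rows, so rows that repeat a pose let the fingers close. It gives the time, the measured TCP pose, the force, the opening and the grip force at its end, in the units of the state.
- manip.get_state(): the state, without advancing time (a new reading comes with each control period).
- manip.get_image(name): name is "scene" or "top" or "wrist"; returns the picture (480x640x3 uint8, red, green, blue); there is no depth.
- manip.camera_params(name): a dict with "fx", "fy", "cx", "cy" (pixels), "R" (3x3) and "t" (3): a world point X has camera coordinates R X + t; the wrist camera has in their place "tool_from_camera" (4x4, takes a point from camera to tool coordinates, whose origin is the TCP and whose axes are the flange's). Camera axes: x right, y down, z forward; pixel columns grow to the right and rows downward; lengths in m; the calibration is good to about 2 mm. A picture is of the moment at which its call begins: read the wrist's pose just before it. camera_params takes no time and is no camera call.
- manip.sign_off(): hands the job in; it is judged then, once.
The state is a dict: "clock": time; "qpos": joint angles; "qd": joint speeds; "effort": joint torques, N m; "position": TCP position; "ee_rot": TCP orientation; "contact_force": force on the tool from outside, world axes, zero at the start; "moment": the same for the moment, N m; "width": finger opening in m; "gripper_force": force on a finger pad.
Only numpy, scipy, OpenCV 4.12 (cv2) and the standard library are available. Lean on these libraries where they do the work, as an engineer would, in place of code of your own. Each camera call takes 0.05 s, during which the arm holds its last target. There are 200 camera calls.

## Working session

There is one attempt and no reset: what is moved stays moved. The work goes in short steps, Python scripts to look and compute and a tool call to move; the robot and the scene stay as the last step left them, time stands still between calls to the robot, and variables do not carry over. Pictures are saved under pics/ and viewed, at most 10 in all, crops included, and the job is handed in when it is done.

Besides the shell and the picture viewer there is one more tool, called after "Request:" as name(argument=value, ...), one argument or row to a line, values as JSON. move_arm: Moves the arm, as the interface text tells. Scaled input: -1 to 1 covers 80 cm each way for a shift and 120 degrees each way for a turn. Its arguments: {"type":"object","properties":{"deltas":{"type":"array","items":{"type":"array","items":{"type":"array","items":{"type":"number","minimum":-1,"maximum":1}}}},"squeeze":{"type":"number"}},"required":["deltas"]}

```bash
mkdir -p pics; python3 - <<'E'
from rig import manip
import cv2,json
s=manip.get_state();print({k:s[k] for k in('clock','position','ee_rot','width')})
for n in('scene','top'):
    cv2.imwrite(f'pics/{n}0.png',manip.get_image(n)[:,:,::-1]);p=manip.camera_params(n);print(n,p)
print(manip.camera_params('wrist'))
E
```

```text
{'clock': 0.0, 'position': array([0.23618237, 0.52367827, 0.2384086 ]), 'ee_rot': array([-3.03472005e-04,  2.10315339e-01,  9.77633141e-01, -8.98996992e-04]), 'width': 0.08550033102202859}
scene {'fx': 519.8240664178992, 'fy': 519.8240664178992, 'cx': 321.6837003324969, 'cy': 247.5557176456788, 'R': array([[-0.46305034,  0.88627703, -0.00986968],
       [ 0.64376869,  0.32865217, -0.69104966],
       [-0.60921774, -0.32634457, -0.7227399 ]]), 't': array([ 0.28949895, -0.27583394,  1.49012196])}
top {'fx': 449.5302420673437, 'fy': 449.5302420673437, 'cx': 319.98124981376856, 'cy': 241.2270898396006, 'R': array([[-0.01194185, -0.99985037,  0.01251539],
       [-0.9947267 ,  0.01060375, -0.1020115 ],
       [ 0.10186352, -0.0136676 , -0.99470449]]), 't': array([-0.03287872,  0.55550165,  0.96738368])}
{'fx': 428.17362684829186, 'fy': 428.17362684829186, 'cx': 319.2166031334057, 'cy': 239.65389557129208, 'tool_from_camera': array([[ 1.51740147e-03, -9.57248942e-01, -2.89261406e-01,
         7.38220314e-02],
       [ 9.99998711e-01,  1.60420831e-03, -6.30128746e-05,
        -8.22930400e-04],
       [ 5.24354560e-04, -2.89260938e-01,  9.57250142e-01,
        -1.34600891e-01],
       [ 0.00000000e+00,  0.00000000e+00,  0.00000000e+00,
         1.00000000e+00]])}
```

View pics/scene0.png

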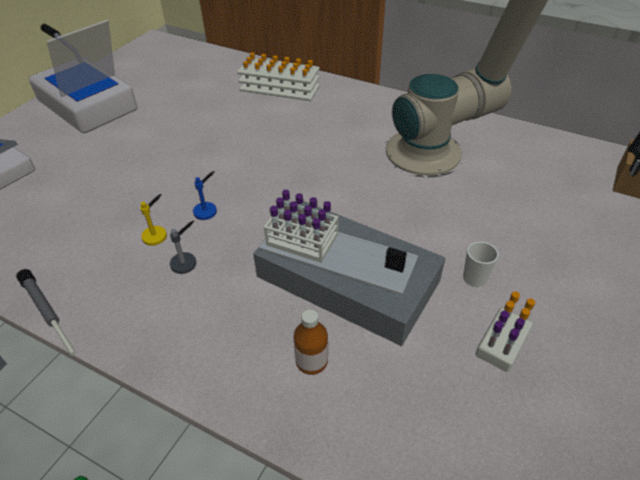

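View pics/top0.png

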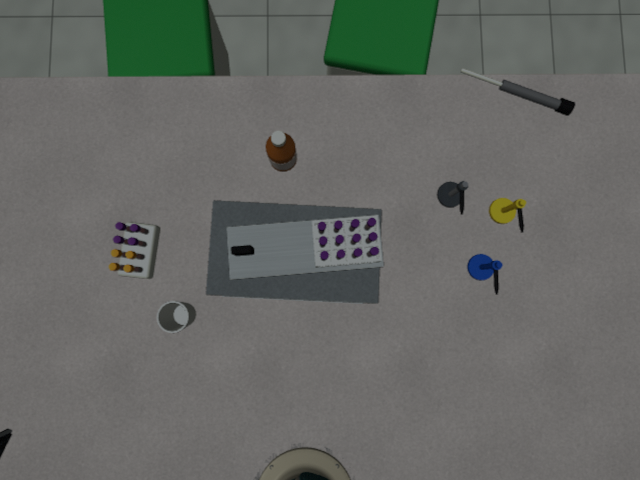

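Pointer candidates in the top view are the dark grey stand at (450,195), pin tip about (462,212); the yellow one at (503,210); and the blue one at (482,267). The dark grey one fits the description, and in the scene view its tip is at about (193,222). The carrier is the board with purple tubes and a fin at top (243,250); the small rack at (135,250) is a bystander.

```bash
cat > h.py <<'E'
import numpy as np,cv2
from rig import manip
from scipy.spatial.transform import Rotation as Ro
def cam(n,st=None):
    p=manip.camera_params(n)
    if n=='wrist':
        q=st['ee_rot'];M=Ro.from_quat([q[1],q[2],q[3],q[0]]).as_matrix();T=p['tool_from_camera']
        Rc=M@T[:3,:3];C=st['position']+M@T[:3,3]
    else: Rc=p['R'].T;C=-Rc@p['t']
    return p,Rc,C
def ray(c,uv):
    p,Rc,C=c;d=Rc@np.array([(uv[0]-p['cx'])/p['fx'],(uv[1]-p['cy'])/p['fy'],1]);return C,d/np.linalg.norm(d)
def onz(c,uv,z):
    C,d=ray(c,uv);return C+d*(z-C[2])/d[2]
def tri(c1,u1,c2,u2):
    C1,d1=ray(c1,u1);C2,d2=ray(c2,u2);s=np.linalg.lstsq(np.c_[d1,-d2],C2-C1,rcond=None)[0]
    a,b=C1+s[0]*d1,C2+s[1]*d2;return (a+b)/2,np.linalg.norm(a-b)
def proj(c,X):
    p,Rc,C=c;v=Rc.T@(np.array(X)-C);return np.array([p['fx']*v[0]/v[2]+p['cx'],p['fy']*v[1]/v[2]+p['cy']])
E
python3 - <<'E'
from h import *
t=cv2.imread('pics/top0.png');s=cv2.imread('pics/scene0.png')
ct=cam('top');cs=cam('scene');print('C',ct[2],cs[2])
def dark(im,x0,y0,x1,y1,th):
    g=im[y0:y1,x0:x1].max(2);v,u=np.nonzero(g<th);return u+x0,v+y0
for th in(40,60):
    for n,im,b in(('finT',t,(225,238,262,264)),('finS',s,(378,240,415,278)),('pinT',t,(456,186,470,220)),('pinS',s,(178,215,200,238))):
        u,v=dark(im,*b,th); print(th,n,len(u),u.min(),u.max(),v.min(),v.max(),u.mean(),v.mean())
print('tip',tri(ct,(462.5,212.5),cs,(193,222.5)))
for y in (222,250,278): print('cols',y,[tuple(t[y,x]) for x in range(204,240,2)][::3])
print('row',[int(t[y,270].mean()) for y in range(196,310,2)])
A=np.hstack([cv2.resize(t[180:320,200:400],None,fx=2.5,fy=2.5,interpolation=cv2.INTER_CUBIC)[:350],cv2.resize(t[170:240,430:490],(300,350),interpolation=cv2.INTER_CUBIC)])
B=np.hstack([cv2.resize(s[210:280,160:240],(400,350)//np.int64(1) if 0 else (280,245),interpolation=cv2.INTER_CUBIC),cv2.resize(s[190:330,240:460],(385,245),interpolation=cv2.INTER_CUBIC)])
B=cv2.copyMakeBorder(B,0,0,0,A.shape[1]-B.shape[1],cv2.BORDER_CONSTANT)
cv2.imwrite('pics/crop1.png',np.vstack([A,B]))
E
```

```text
C [ 0.45363858 -0.02554239  1.01933993] [1.21943458 0.32037037 0.88921291]
40 finT 184 232 253 245 254 242.54347826086956 250.0326086956522
40 finS 357 385 405 248 271 395.03081232492997 259.40056022408965
40 pinT 126 456 464 186 213 460.58730158730157 197.1904761904762
40 pinS 32 179 191 222 233 185.09375 227.5625
60 finT 207 231 253 245 255 242.09661835748793 250.05797101449275
60 finS 387 385 405 248 271 395.09043927648577 259.19121447028425
60 pinT 188 456 466 186 213 459.97340425531917 196.9255319148936
60 pinS 51 178 192 221 237 184.0392156862745 228.68627450980392
tip (array([ 0.60585733, -0.33765318,  0.08685884]), np.float64(0.0038095073892087526))
cols 222 [(np.uint8(107), np.uint8(108), np.uint8(111)), (np.uint8(97), np.uint8(99), np.uint8(101)), (np.uint8(73), np.uint8(71), np.uint8(65)), (np.uint8(71), np.uint8(69), np.uint8(64)), (np.uint8(72), np.uint8(69), np.uint8(64)), (np.uint8(74), np.uint8(71), np.uint8(66))]
cols 250 [(np.uint8(109), np.uint8(111), np.uint8(113)), (np.uint8(75), np.uint8(73), np.uint8(67)), (np.uint8(74), np.uint8(72), np.uint8(67)), (np.uint8(74), np.uint8(71), np.uint8(66)), (np.uint8(97), np.uint8(96), np.uint8(90)), (np.uint8(13), np.uint8(12), np.uint8(12))]
cols 278 [(np.uint8(108), np.uint8(109), np.uint8(111)), (np.uint8(70), np.uint8(68), np.uint8(63)), (np.uint8(70), np.uint8(68), np.uint8(63)), (np.uint8(73), np.uint8(72), np.uint8(66)), (np.uint8(69), np.uint8(68), np.uint8(63)), (np.uint8(103), np.uint8(101), np.uint8(96))]
row [108, 106, 111, 99, 66, 68, 69, 68, 69, 68, 66, 66, 68, 67, 108, 109, 107, 109, 108, 106, 107, 108, 108, 108, 109, 107, 108, 106, 109, 107, 107, 107, 105, 107, 107, 107, 109, 106, 106, 104, 71, 69, 68, 67, 68, 68, 69, 68, 70, 68, 68, 80, 112, 109, 112, 108, 106]
```

View pics/crop1.png

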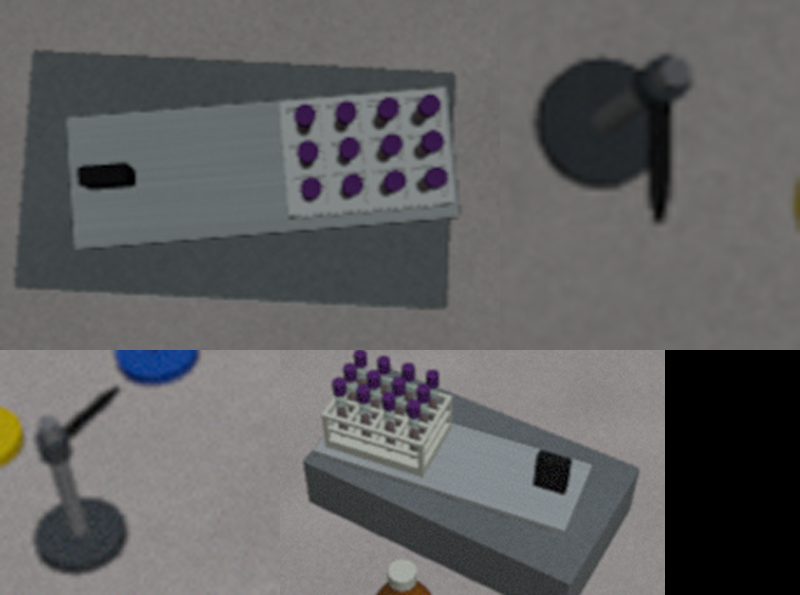

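The crop confirms the dark stand, with its pin pointing towards the carrier, and the fin. The carrier is yawed a few degrees relative to the step. Next I fit the step and board outlines and the fin.

```bash
cat >> h.py <<'E'
def rect(c,mask,z):
    cs=max(cv2.findContours(mask,cv2.RETR_EXTERNAL,cv2.CHAIN_APPROX_NONE)[0],key=cv2.contourArea)
    P=np.array([onz(c,q[0],z)[:2] for q in cs]);(x,y),(w,h),a=cv2.minAreaRect((P*1000).astype(np.float32))
    return (round(x,1),round(y,1)),(round(w,1),round(h,1)),round(a,2),P
def masks(t):
    i=t.astype(int);g=i.mean(2);d=i[...,0]-i[...,2]
    k=np.ones((3,3),np.uint8)
    st=((d>=3)&(g<125)).astype(np.uint8); st=cv2.morphologyEx(cv2.morphologyEx(st,cv2.MORPH_OPEN,k),cv2.MORPH_CLOSE,np.ones((5,5)))
    bd=((d>=3)&(g>88)&(g<130)).astype(np.uint8); bd=cv2.morphologyEx(bd,cv2.MORPH_OPEN,k)
    return st,bd
E
python3 - <<'E'
from h import *
t=cv2.imread('pics/top0.png');s=cv2.imread('pics/scene0.png')
ct=cam('top');cs=cam('scene');st,bd=masks(t)
print('step',rect(ct,st,.08)[:3]);r=rect(ct,bd,.09);print('board rear part',r[:3])
# fin top centre: two views via top-face corners (top view fin blob rear end is the top; scene)
print('fin mid tri',tri(ct,(242.5,250),cs,(395,259.4)))
# step top corner heights from both views: rear near corner etc.
print('step far corner', tri(ct,(213.5,201),cs,(443.5,262)), 'rear board corner',tri(ct,(230,278.5),cs,(415,287)))
# long edges of board
P=r[3];print(np.round(cv2.boxPoints(cv2.minAreaRect((P*1000).astype(np.float32))),1))
print(np.round(cv2.boxPoints(cv2.minAreaRect((rect(ct,st,.08)[3]*1000).astype(np.float32))),1))
E
```

```text
step ((528.2, 11.2), (365.0, 200.5), 86.39)
board rear part ((538.1, -6.0), (108.8, 319.1), 4.14)
fin mid tri (array([0.53008461, 0.11797475, 0.11633373]), np.float64(0.00024059309848180438))
step far corner (array([0.6014775 , 0.18917992, 0.21534944]), np.float64(0.06983244890924756)) rear board corner (array([ 0.47755568,  0.16079942, -0.00364948]), np.float64(0.009055821664583092))
[[ 472.4  149.3]
 [ 495.4 -169. ]
 [ 603.9 -161.2]
 [ 580.9  157.1]]
[[ 416.7 -164.6]
 [ 616.8 -177.2]
 [ 639.8  187.1]
 [ 439.7  199.7]]
```

Measured:

| Item | Value |
|---|---|
| Step | 365x200 mm at (528,11) |
| Board | 319x109 mm at (538,-6) |
| Carrier yaw relative to the step | +0.135 rad |
| Fin | (530,118,116), as expected |
| Pin tip | 164 mm past the edge, inside 145–195 |

Next I move above the fin.

Request:
move_arm(
  deltas=[
    [[-0.54, -0.31, 0.05, 0.51, -1], [-0.54, -0.31, 0.05, 0.51, -1], [-0.54, -0.31, 0.05, 0.51, -1], [-0.54, -0.31, 0.05, 0.51, -1], [-0.54, -0.31, 0.05, 0.51, -1], [-0.54, -0.31, 0.05, 0.51, -1], [-0.54, -0.31, 0.05, 0.51, -1], [-0.54, -0.31, 0.05, 0.51, -1], [-0.54, -0.31, 0.05, 0.51, -1], [-0.54, -0.31, 0.05, 0.51, -1], [-0.54, -0.31, 0.05, 0.51, -1], [-0.54, -0.31, 0.05, 0.51, -1]],
  ],
  squeeze=80,
)

```text
clock: 1.3
position: [0.5283, 0.1194, 0.1985]
ee_rot: [-0.001, 0.68, 0.733, -0.001]
contact_force: [-0.3, 1.3, 1.0]
width: 0.0853
gripper_force: 0.0
```

```bash
python3 - <<'E'
from h import *
s=manip.get_state();im=manip.get_image('wrist')[:,:,::-1];cv2.imwrite('pics/w1.png',im)
M=Ro.from_quat(np.roll(s['ee_rot'],-1)).as_matrix();np.savez('w1.npz',p=s['position'],q=s['ee_rot'])
print(s['clock'],s['position'],np.round(M,3),np.linalg.norm(s['qd']))
c=cam('wrist',s);print('expected fin top px',proj(c,(.5295,.118,.14)),'base',proj(c,(.5295,.118,.09)))
E
```

```text
1.3 [0.52829345 0.11939937 0.19849522] [[-0.076  0.997 -0.002]
 [ 0.997  0.076  0.   ]
 [ 0.001 -0.002 -1.   ]] 0.05135079351346443
expected fin top px [322.54876012 271.67358389] base [322.15983621 241.27360039]
```

View pics/w1.png

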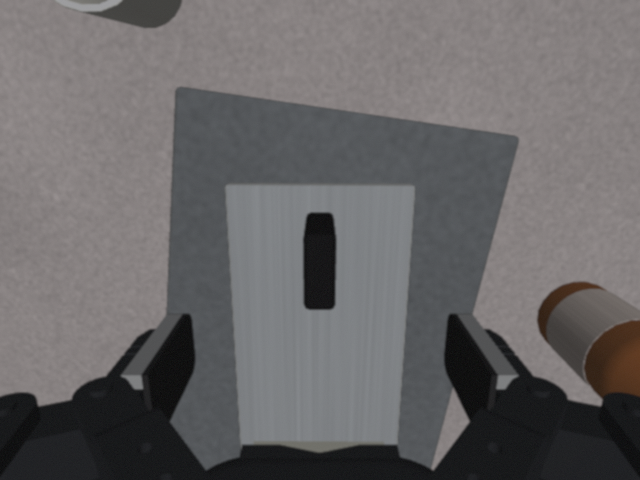

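The wrist view shows the fin's top face at about (319.5,272), against (322.5,272) predicted, so the position agrees to about 1 mm. The fin is centred between the fingers. I descend and close.

Request:
move_arm(
  deltas=[
    [[-0.002, 0, 0.06, 0, -1], [-0.002, 0, 0.1, 0, -1], [-0.002, 0, 0.115, 0, -1], [-0.002, 0, 0.115, 0, -1], [-0.002, 0, 0.115, 0, 1], [-0.002, 0, 0.115, 0, 1], [-0.002, 0, 0.115, 0, 1], [-0.002, 0, 0.115, 0, 1], [-0.002, 0, 0.115, 0, 1], [-0.002, 0, 0.115, 0, 1], [-0.002, 0, 0.115, 0, 1], [-0.002, 0, 0.115, 0, 1]],
  ],
  squeeze=80,
)

```text
clock: 2.55
position: [0.5287, 0.1189, 0.1082]
ee_rot: [0.0, 0.679, 0.734, 0.001]
contact_force: [-0.2, -0.4, 5.2]
width: 0.0153
gripper_force: 78.9
```

```bash
python3 - <<'E'
from h import *
s=manip.get_state();M=Ro.from_quat(np.roll(s['ee_rot'],-1)).as_matrix()
print(s['clock'],s['position'],np.round(M,4).tolist(),s['width'],s['gripper_force'],s['contact_force'],s['moment'])
E
```

```text
2.55 [0.52870927 0.11888821 0.10818856] [[-0.0778, 0.997, 0.0011], [0.997, 0.0778, 0.0005], [0.0004, 0.0011, -1.0]] 0.015285151917251577 78.87674689292908 [-0.21941823 -0.43933982  5.15680818] [-0.0433733   0.26930701 -0.32063635]
```

Request:
move_arm(
  deltas=[
    [[-0.005, 0, 0, 0.005, 1], [-0.015, -0.001, 0, 0.012, 1], [-0.025, -0.002, 0, 0.019, 1], [-0.035, -0.003, 0, 0.026, 1], [-0.045, -0.004, 0, 0.033, 1], [-0.055, -0.005, 0, 0.04, 1], [-0.065, -0.006, 0, 0.047, 1], [-0.075, -0.007, 0, 0.054, 1], [-0.085, -0.008, 0, 0.06, 1], [-0.095, -0.009, 0, 0.065, 1], [-0.105, -0.01, 0, 0.065, 1], [-0.112, -0.011, 0, 0.065, 1]],
  ],
)

```text
clock: 3.75
position: [0.5275, 0.0296, 0.1082]
ee_rot: [-0.0, 0.727, 0.686, 0.002]
contact_force: [0.5, 6.8, 6.5]
width: 0.0154
gripper_force: 78.9
```

```bash
python3 - <<'E'
from h import *
s=manip.get_state();M=Ro.from_quat(np.roll(s['ee_rot'],-1)).as_matrix()
print(s['clock'],s['position'],np.round(M,4).tolist(),s['width'],s['gripper_force'],s['contact_force'],s['moment'])
t=manip.get_image('top')[:,:,::-1].copy();cv2.imwrite('pics/t2.png',t)
z=manip.get_image('scene')[:,:,::-1].copy();cv2.imwrite('pics/s2.png',z)
o=np.hstack([cv2.resize(t[170:310,190:490],(800,373)) ]);b=cv2.resize(z[150:370,140:460],(320,220));b=cv2.copyMakeBorder(b,0,0,0,480,cv2.BORDER_CONSTANT)
cv2.imwrite('pics/c2.png',np.vstack([o,b]))
E
```

```text
3.75 [0.52750355 0.02963333 0.10816794] [[0.0584, 0.9983, 0.0021], [0.9983, -0.0585, 0.0026], [0.0027, 0.0019, -1.0]] 0.0154244141415176 78.9245080947876 [0.50049864 6.76707155 6.47198008] [0.58807705 0.11713997 0.02875159]
```

View pics/c2.png

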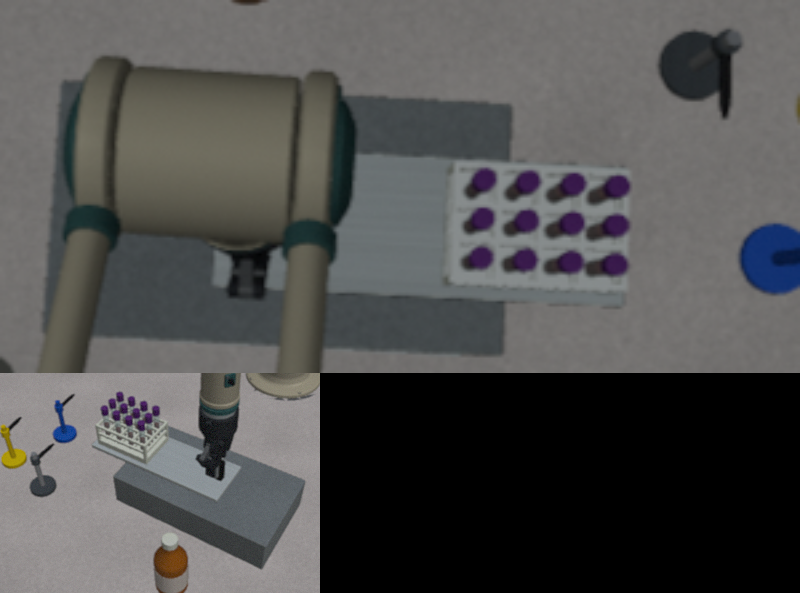

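The carrier is now square, near the middle line and flat. The board's front lower corner is at about (424,284) in the top image and the pin tip at (462,213). Next I measure the gap with the same camera.

```bash
cat > g.py <<'E'
from h import *
import sys
def go(t,x0,x1,r0,r1):
    c=cam('top');f=cv2.GaussianBlur(t,(3,3),0).astype(int);d=f[...,0]-f[...,2]
    ux=np.array([-.063,-.998]);uy=np.array([.998,-.063]);O=np.array([.5282,.0112])
    out=lambda P:np.round([1000*(P[:2]-O)@ux,1000*(P[:2]-O)@uy],1)
    for r in range(r0,r1):
        k=[x for x in range(x0,x1) if d[r,x]>=1]
        if k: print(r,max(k),out(onz(c,(max(k)+.5,r),.09)))
    # lower long edge
    L=[]
    for x in range(x0-80,x0+20,10):
        k=[r for r in range(265,300) if d[r,x]>=1 and f[r,x].mean()>88]
        if k: L.append(out(onz(c,(x,max(k)+.5),.09)))
    L=np.array(L);print('long edge',np.median(L[:,1]),L.tolist())
    g=t.max(2);v,u=np.nonzero(g[200:222,456:470]<70);m=v.max();print('tip px',v.max()+200,u[v>=m-2].mean()+456,out(onz(c,(u[v>=m-2].mean()+456,m+200.5),.09)))
E
python3 -c "
from g import *
go(cv2.imread('pics/t2.png'),400,440,236,288)"
```

```text
236 425 [267.5  46.2]
237 426 [269.6  44.2]
238 426 [269.7  42.1]
239 426 [269.7  40. ]
240 426 [269.8  37.9]
241 426 [269.9  35.8]
242 425 [267.8  33.6]
243 425 [267.9  31.5]
244 425 [267.9  29.4]
245 425 [268.   27.3]
246 425 [268.1  25.2]
247 425 [268.1  23.1]
248 425 [268.2  21. ]
249 425 [268.2  18.9]
250 425 [268.3  16.9]
251 425 [268.3  14.8]
252 425 [268.4  12.7]
253 426 [270.5  10.7]
254 426 [270.6   8.6]
255 426 [270.6   6.5]
256 425 [268.6   4.4]
257 425 [268.7   2.3]
258 425 [2.687e+02 2.000e-01]
259 425 [268.8  -1.9]
260 425 [268.8  -4. ]
261 425 [268.9  -6. ]
262 425 [269.   -8.1]
263 425 [269.  -10.2]
264 425 [269.1 -12.3]
265 425 [269.1 -14.3]
266 425 [269.2 -16.4]
267 425 [269.2 -18.5]
268 425 [269.3 -20.6]
269 425 [269.3 -22.6]
270 425 [269.4 -24.7]
271 425 [269.5 -26.8]
272 425 [269.5 -28.8]
273 424 [267.5 -31. ]
274 424 [267.6 -33.1]
275 424 [267.6 -35.1]
276 424 [267.7 -37.2]
277 424 [267.7 -39.2]
278 424 [267.8 -41.3]
279 424 [267.8 -43.4]
280 423 [265.8 -45.5]
281 423 [265.9 -47.6]
282 423 [265.9 -49.7]
283 423 [266.  -51.7]
284 423 [266.1 -53.8]
long edge -55.85 [[52.2, -55.5], [72.9, -56.5], [93.5, -55.4], [114.2, -56.4], [134.8, -55.4], [155.5, -56.3], [176.1, -55.3], [196.8, -56.3], [217.5, -55.2], [238.2, -56.2]]
tip px 213 461.2857142857143 [341.5  97.7]
```

Request:
move_arm(
  deltas=[
    [[-0.005, 0, 0, 0, 1], [-0.013, 0, 0, 0, 1], [-0.022, 0, 0.0005, 0, 1], [-0.031, 0, 0.0005, 0, 1], [-0.04, 0, 0.0005, 0, 1], [-0.049, 0, 0.001, 0, 1], [-0.058, 0, 0.001, 0, 1], [-0.067, 0, 0.001, 0, 1], [-0.075, 0, 0.001, 0, 1], [-0.081, 0, 0.001, 0, 1], [-0.085, 0, 0.001, 0, 1], [-0.085, 0, 0.001, 0, 1]],
  ],
)

```text
clock: 5.05
position: [0.5239, -0.038, 0.1082]
ee_rot: [0.0, 0.728, 0.686, 0.002]
contact_force: [1.0, 6.7, 10.6]
width: 0.0152
gripper_force: 79.6
```

```bash
python3 - <<'E'
from g import *
s=manip.get_state();M=Ro.from_quat(np.roll(s['ee_rot'],-1)).as_matrix()
print(s['clock'],s['position'],np.round(M,4).tolist(),s['width'],s['gripper_force'],s['contact_force'],s['moment'])
t=manip.get_image('top')[:,:,::-1].copy();cv2.imwrite('pics/t3.png',t)
z=manip.get_image('scene')[:,:,::-1].copy();cv2.imwrite('pics/s3.png',z)
go(t,435,470,268,290)
a=cv2.resize(t[180:300,380:490],(550,600));b=cv2.resize(z[180:300,170:220],(250,600))
cv2.imwrite('pics/c3.png',np.hstack([a,b]))
E
```

```text
5.05 [ 0.52391211 -0.03795948  0.10816973] [[0.059, 0.9983, 0.0031], [0.9983, -0.059, 0.0027], [0.0028, 0.003, -1.0]] 0.015243090492776263 79.60954785346985 [ 0.98483994  6.72780162 10.60017482] [ 0.63553767  0.33836083 -0.10319147]
268 469 [360.7 -15.8]
269 469 [360.8 -17.9]
270 469 [360.8 -20. ]
271 469 [360.8 -22. ]
272 469 [360.9 -24.1]
273 469 [360.9 -26.2]
274 469 [360.9 -28.3]
275 469 [361.  -30.3]
276 459 [340.2 -33.5]
277 459 [340.3 -35.5]
278 459 [340.3 -37.6]
279 459 [340.4 -39.6]
280 459 [340.4 -41.7]
281 456 [334.2 -44.1]
282 456 [334.3 -46.1]
283 456 [334.3 -48.2]
284 456 [334.3 -50.3]
285 456 [334.4 -52.3]
286 455 [332.4 -54.5]
long edge -54.8 [[145.0, -52.8], [165.8, -55.8], [186.4, -54.8], [207.1, -55.8], [227.8, -54.7], [248.5, -55.7], [269.2, -54.6], [289.9, -55.6], [310.6, -54.6]]
tip px 214 461.4 [341.8  95.6]
```

View pics/c3.png

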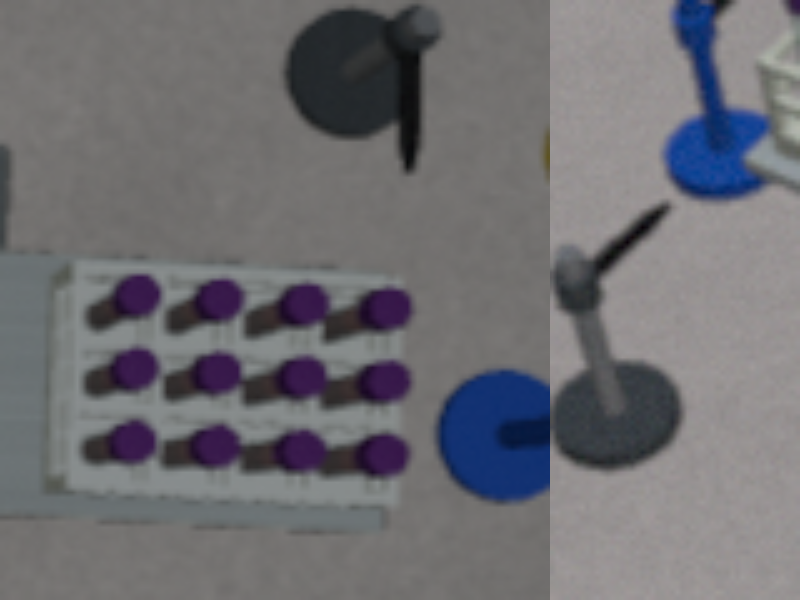

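The board's leading corner is at about (457,284) and the pin tip at (461.8,214) in the top image, leaving roughly 8 mm. I cross-check with the scene view, where the corner is at (209.6,213) and the tip at (193.6,221.5).

```bash
python3 - <<'E'
from h import *
c=cam('scene');k=cam('top');ux=np.array([-.061,-.998]);uy=np.array([.998,-.061]);O=np.array([.5282,.0112])
for n,cc,u in(('corner',c,(209.6,213)),('tip',c,(193.6,221.5)),('cornerT',k,(457,285)),('tipT',k,(461.8,214))):
    P=onz(cc,u,.09)[:2];print(n,1000*(P-O)@ux,1000*(P-O)@uy)
E
```

```text
corner 326.7430250863853 57.173394327236316
tip 339.5984048511707 97.39943446317643
cornerT 335.27464199459183 -52.93037028023974
tipT 342.72268867141446 95.97701342687935
```

Request:
move_arm(
  deltas=[
    [[-0.003, 0, 0, 0, 1], [-0.007, 0, 0, 0, 1], [-0.0105, 0, 0, 0, 1], [-0.0105, 0, 0, 0, 1], [-0.0105, 0, 0, 0, 1], [-0.0105, 0, 0, 0, 1]],
  ],
)

```text
clock: 5.75
position: [0.5234, -0.0461, 0.1082]
ee_rot: [0.0, 0.728, 0.686, 0.002]
contact_force: [1.0, 6.9, 11.1]
width: 0.0151
gripper_force: 79.6
```

```bash
python3 - <<'E'
from g import *
s=manip.get_state();print(s['clock'],s['position'],s['contact_force'],s['gripper_force'],np.abs(s['qd']).max())
avg=lambda n:np.mean([manip.get_image(n)[:,:,::-1].astype(float) for _ in range(6)],0).astype(np.uint8)
t=avg('top');z=avg('scene');cv2.imwrite('pics/t4.png',t);cv2.imwrite('pics/s4.png',z)
a=cv2.resize(t[200:290,430:480],(333,600),interpolation=cv2.INTER_CUBIC);b=cv2.resize(z[180:270,180:250],(467,600),interpolation=cv2.INTER_CUBIC)
cv2.imwrite('pics/c4.png',cv2.convertScaleAbs(np.hstack([a,b]),alpha=1.5))
E
```

```text
5.75 [ 0.52339025 -0.04607139  0.10820108] [ 0.99586263  6.85386737 11.05731963] 79.6089220046997 0.001579966555574792
```

View pics/c4.png

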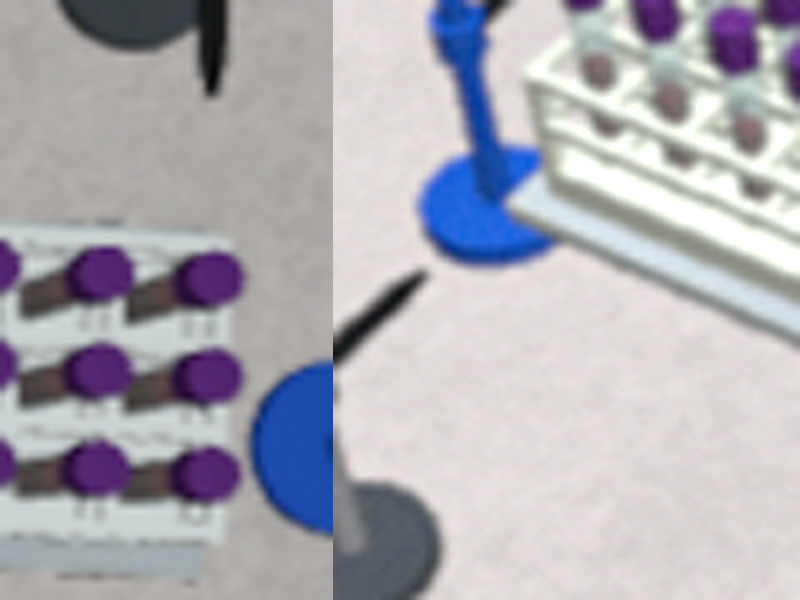

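```bash
python3 - <<'E'
from h import *
c=cam('scene');k=cam('top');ux=np.array([-.061,-.998]);uy=np.array([.998,-.061]);O=np.array([.5282,.0112])
for n,cc,u in(('corner',c,(205.8,210.3)),('tip',c,(193.6,220.3)),('cornerT',k,(460.7,285.9)),('tipT',k,(461.2,213.9))):
    P=onz(cc,u,.09)[:2];print(n,1000*(P-O)@ux,1000*(P-O)@uy)
print(proj(c,(.5245,-.0473,.115)))
E
```

```text
corner 340.1670532856181 54.46768327584314
tip 342.1987490715673 94.3830938618992
cornerT 342.9693291434101 -54.40389866102825
tipT 341.45594125695237 96.12479772479844
[323.36779176 231.91104748]
```

The top view gives -1.5 mm and the scene view +2 mm, so the edge is level with the tip. The carrier is centred and still, and I'm pressing down on it with about 11 N. Handing in.

```bash
python3 -c "
from rig import manip
print(manip.sign_off())"
```

```text
the job is handed in; nothing more can be done
None
```

I slid the carrier out until its leading edge measured within about 2 mm of the pointer tip in both camera views, square and centred on the step, and handed it in with the rear still gripped and held down; no verdict was shown.

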